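# Put the topping jars on their coasters at the breakfast counter

### The arm

A 7-joint arm with a two-finger parallel gripper is mounted at the origin on the work surface. World frame = base frame: x ahead of the robot, y to its left, z up, the work surface at z = 0. Lengths are in mm, angles in rad, forces in N, time in s.
With the tool pointing down it reaches from about 400 to 875 mm from the base axis. Payload 4.4 kg.
Tool frame: the origin (TCP) lies between the finger pads; the fingertips stand 8 mm ahead of it and the grasp point (between the pads) lies 11 mm behind it; z points along the fingers, y is the line along which they close (so a half turn about z gives the same grasp; the last joint's range is limited). The gripper opens to 85 mm and grips with 20 to 120 N. Pads are 22 mm wide; open, the fingers measure 114 mm over their backs; the gripper's body (76 mm by 85 mm) begins 54 mm behind the grasp point. The pads swing forward as they close: fully open they stand 13 mm farther back than shut.
Start: joints at [1.152, 0.628, 0.038, 1.517, -0.027, 0.996, -0.02], TCP at [224.621, -609.97, 206.113] pointing down, gripper open.
Joint ranges: [-3.06, 3.06], [-0.37, 2.12], [-1.25, 1.32], [0.18, 2.47], [-1.1, 4.24], [0.23, 1.98], [-2.94, 2.94]. Speed limits (rad/s): [2.57, 2.57, 3.14, 3.14, 3.14, 3.14, 3.14].

### API

Orientations are given as a rotation vector (axis times angle).
In Python, from rig import status, vision, arm, nets gives the robot as it stands.
- The arm moves only by the tool arm_command, never from a script. Its argument "steps" is text: rows parted by semicolons, each of 4 numbers parted by spaces: the shift along the world's x, y, z in mm, then the turn about the world's z in degrees. In form: tx ty tz spin; .... A call has 1 to 10 rows; each row is the pose to reach, as a shift and turn from the pose commanded when the call began; what a row does not reach only later rows make up. A row lasts 1/8 s, in which the tool goes at most 62.5 mm and 10.7 degrees, less where a joint would pass 70% of its speed; a pose out of reach is approached as far as the arm can. A call with a gripper value outside its range is refused whole. "jaw" is the closure, from -1 (fully open) to 1 (shut), so that 0 is half open, set as the call begins (left out, the last holds). The fingers move at their own pace and stop on an object; "squeeze" is the grip in N (left out, the last holds). Time passes only in rows, so rows that repeat a pose let the fingers close. It gives the time, the measured TCP pose, the force, the opening and the grip force at its end, in the units of the state.
- status.sense(): the state, without advancing time (a new reading comes with each control period).
- vision.grab_frame(name): name is "side" or "top"; returns a dict with "color" (420x560x3 uint8, blue, green, red), "depth" (420x560 float32, mm along the optical axis (not along the pixel's ray), 0 where there is no reading), "fov_y" (degrees; the focal length in pixels is half the picture's height over the tangent of half this angle, whatever the lens; pixels are square), "cx", "cy" (the principal point, pixels), "k1" (the pictures are not rectified: a ray, as slopes to the right and down, at radius r is drawn at 1 + k1 r^2 times it, then the intrinsics apply), "camera_from_world" (4x4, takes a point from world to camera coordinates). Camera axes: x right, y down, z forward; pixel columns grow to the right and rows downward; lengths in mm; the calibration is good to about 2 mm. A picture is of the moment at which its call begins.
- arm.hand_in(): hands the job in; it is judged then, once.
Trained networks look in a picture, given as the dict that the camera call returned (one of the last four; its "shot" number tells which), for a name from the list of things; names that differ only in an ending like _2 or _b are one class to them, and where a whole thing is asked for, a point or a joint stands for the part that bears it (a point fixed in the world has none). Each returns a list of dicts, best first, with "conf" (0 to 1); they miss things now and then, are a little off and sometimes report something else, mostly with a low value. They report only what shows in the picture. A call takes as long as a camera call. They do not tell look-alikes from the thing itself.
- nets.masks_of(label, picture): "pixels" (420x560 bool, what is visible of it) and "pixel" ([column, row] in pixels, amid what is visible of it).
The state is a dict: "time": time; "joint_pos": joint angles; "dq": joint speeds; "joint_torque": joint torques, N m; "tool_pos": TCP position; "tool_rot": TCP orientation; "wrist_force": force on the tool from outside, world axes, zero at the start; "ft_torque": the same for the moment, N m; "grip_width": opening from 0.0 (shut) to 1.0 (fully open); "grip_force": force on a finger pad.
Only numpy, scipy, OpenCV 4.12 (cv2) and the standard library are available. Lean on these libraries where they do the work, as an engineer would, in place of code of your own. Each camera call takes 0.05 s, during which the arm holds its last target. There are 200 camera calls.

### The job

Get the breakfast counter ready: stand each of the four lidded topping jars on the steel-rimmed coaster of its own shape and size (small round, large round, square, oblong), upright and sitting flat inside the coaster's rim. Set the jars down, never drop or tip them, and leave the stack of glass bowls and the milk jug where they are.

Things in the scene. Friction and masses are not known exactly. Their poses are not given: they have to be found in the camera images.
- jar_small_round: the small round jar: white glazed ceramic with a light bamboo lid that is fastened on and flush with the wall, 70 mm tall in all, loose, standing upright on the counter; 44 mm in diameter. All four jars weigh 0.12 to 0.37 kg and have straight walls that can be gripped at any height. Origin: centre of the underside, z up.
- jar_large_round: the large round jar: white glazed ceramic with a light bamboo lid that is fastened on and flush with the wall, 70 mm tall in all, loose, standing upright on the counter; 64 mm in diameter. Origin: centre of the underside, z up.
- jar_square: the square jar: white glazed ceramic with a light bamboo lid that is fastened on and flush with the wall, 70 mm tall in all, loose, standing upright on the counter; 50 mm by 50 mm, sides along its x and y. Origin: centre of the underside, z up.
- jar_oblong: the oblong jar: white glazed ceramic with a light bamboo lid that is fastened on and flush with the wall, 70 mm tall in all, loose, standing upright on the counter; 72 mm along its x, 42 mm along its y. Origin: centre of the underside, z up.
- coaster_small_round: the small round coaster, for the small round jar: 60 mm across inside the rim, 68 mm outside. The coasters are black with a steel rim, fixed to the counter, with a 3 mm thick floor and a 4 mm wide rim that rises 5 mm above that floor (8 mm above the counter). Origin: centre of the underside, on the counter, z up.
- coaster_large_round: the large round coaster, for the large round jar: 80 mm across inside the rim, 88 mm outside. Made like the other coasters: floor top 3 mm, rim top 8 mm above the counter. Origin as there.
- coaster_square: the square coaster, for the square jar: 66 mm by 66 mm inside the rim, 74 mm outside, sides along its x and y. Floor, rim and origin as the other coasters; the jar lies flat only if turned to within about 20 degrees of its sides (any quarter turn will do).
- coaster_oblong: the oblong coaster, for the oblong jar: inside the rim 88 mm along its x and 58 mm along its y, outside 96 mm by 66 mm. Floor, rim and origin as the other coasters; the jar lies flat only if its long side runs along the coaster's to within about 11 degrees (either way round).
- glass_bowls: bystander, to be left alone: a stack of three nested clear glass bowls in one piece, 96 mm in diameter and 70 mm tall, loose, standing among the jars and coasters. Origin: centre of the underside, z up. The only unlisted things near are a spoon and a salt shaker (69 mm tall), within 0.37 m of the robot's base axis.
- milk_jug: bystander, to be left alone: an open steel milk jug, body 70 mm in diameter and 95 mm tall, with a handle on its +y side that reaches 57 mm from its axis, loose, standing among the jars and coasters. Plates and a bread pan (up to 100 mm tall) stand beyond x = 0.8 m, taller equipment beyond 0.75 m to either side. Origin: centre of the underside, z up.
Mind the look-alikes: they are no part of the job. Leave any purple look-alike of the jar_small_round alone.

How it is judged (in metres and radians):
At the end, for the whole second after the job is handed in: Each jar stands at rest on the coaster of its own shape and size: centres within 12 mm, underside flat on its floor (under 1.8 mm above it, upright to 0.04 rad). Glass bowls and milk jug stand upright (0.1 rad) within 25 mm of where they were (horizontal distance between jar_small_round and coaster_small_round below 0.012 m and z of jar_small_round in the frame of coaster_small_round between 0.001 and 0.0048 m and angle between each of jar_small_round, jar_large_round, jar_square, jar_oblong's own z axis and vertical below 0.04 rad and linear speed of each of jar_small_round, jar_large_round, jar_square, jar_oblong below 0.02 m/s and angular speed of each of jar_small_round, jar_large_round, jar_square, jar_oblong below 0.1 rad/s and horizontal distance between jar_large_round and coaster_large_round below 0.012 m and z of jar_large_round in the frame of coaster_large_round between 0.001 and 0.0048 m and horizontal distance between jar_square and coaster_square below 0.012 m and z of jar_square in the frame of coaster_square between 0.001 and 0.0048 m and horizontal distance between jar_oblong and coaster_oblong below 0.012 m and z of jar_oblong in the frame of coaster_oblong between 0.001 and 0.0048 m and distance of each of glass_bowls, milk_jug from where it was at the start of the episode below 0.025 m and angle between each of glass_bowls, milk_jug's own z axis and vertical below 0.1 rad); the robot touches nothing.
It fails at once if a jar was tipped over (angle between any of jar_small_round, jar_large_round, jar_square, jar_oblong's own z axis and vertical above 0.5 rad).
It fails at once if a jar was dropped (fell free by about 25 mm or more) ((linear speed of jar_small_round above 0.7 m/s and contact force between jar_small_round and the fingers below 0.05 N) or (linear speed of jar_large_round above 0.7 m/s and contact force between jar_large_round and the fingers below 0.05 N) or (linear speed of jar_square above 0.7 m/s and contact force between jar_square and the fingers below 0.05 N) or (linear speed of jar_oblong above 0.7 m/s and contact force between jar_oblong and the fingers below 0.05 N)).
It fails at once if the glass bowls shifted by more than 25 mm or was tipped (distance of glass_bowls from where it was at the start of the episode above 0.025 m or angle between glass_bowls's own z axis and vertical above 0.35 rad).
It fails at once if the milk jug shifted by more than 25 mm or was tipped (distance of milk_jug from where it was at the start of the episode above 0.025 m or angle between milk_jug's own z axis and vertical above 0.35 rad).
It also fails if it takes over 109 s, if anything falls off the work surface, if the arm or the gripper's body presses on something with over 40 N, if the wrist force passes 120 N, or if a joint passes its speed limit or range.

## Working session

There is one attempt and no reset: what is moved stays moved. The work goes in short steps, Python scripts to look and compute and a tool call to move; the robot and the scene stay as the last step left them, time stands still between calls to the robot, and variables do not carry over. Pictures are saved under pics/ and viewed, at most 14 in all, crops included, and the job is handed in when it is done.

Besides the shell and the picture viewer there is one more tool, called after "Emit:" as name(argument=value, ...), one argument or row to a line, values as JSON. arm_command: Moves the arm, as the interface text tells. Its arguments: {"type":"object","properties":{"steps":{"type":"string"},"jaw":{"type":"number"},"squeeze":{"type":"number"}},"required":["steps"]}

```bash
mkdir -p pics; ls; python3 - <<'E'
from rig import status, vision, arm, nets
import cv2,numpy as np
for n in("top","side"):
    f=vision.grab_frame(n); cv2.imwrite(f"pics/{n}0.png",f["color"]); print(n,f["fov_y"],f["cx"],f["cy"],f["k1"],np.round(f["camera_from_world"],3).tolist())
s=status.sense();print(s)
E
```

```text
pics
top 49.831357383567465 285.3710271351352 205.64897759398727 0.011186753722297046 [[0.007, -1.0, 0.021, -59.735], [-0.992, -0.01, -0.126, 512.597], [0.126, -0.02, -0.992, 1372.131], [0.0, 0.0, 0.0, 1.0]]
side 42.32750639659047 267.5448576213884 214.97004321839083 -0.007215746769001165 [[0.991, -0.13, 0.019, -532.583], [-0.051, -0.508, -0.86, 37.461], [0.122, 0.851, -0.511, 1774.351], [0.0, 0.0, 0.0, 1.0]]
{'time': 0.1, 'joint_pos': array([ 1.15221773,  0.62923431,  0.03845231,  1.51827435, -0.02703217,
        0.99632358, -0.01999066]), 'dq': array([ 2.02001772e-03, -2.25111040e-03, -6.46636788e-04, -2.68656044e-03,
        1.22649264e-03, -5.30190207e-05,  1.90702512e-03]), 'joint_torque': array([ 3.05867237e-03, -5.64529467e+01,  1.23074222e+00, -1.93972188e+01,
        1.14116591e-02,  5.46418931e-03,  2.38348400e-05]), 'tool_pos': array([ 224.4006233 , -609.38247508,  205.29172171]), 'tool_rot': array([-3.09118084e+00, -5.50954341e-01,  4.65293215e-04]), 'wrist_force': array([0.49576215, 0.68820681, 0.84435161]), 'ft_torque': array([ 0.0026956 , -0.01087722,  0.04657437]), 'grip_force': 0.0, 'grip_width': 1.001009572220246}
```

View pics/top0.png

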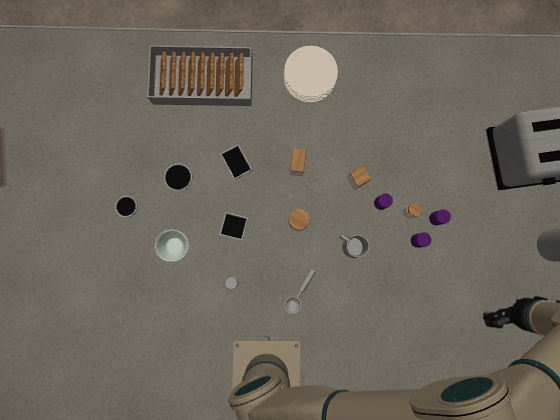

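View pics/side0.png

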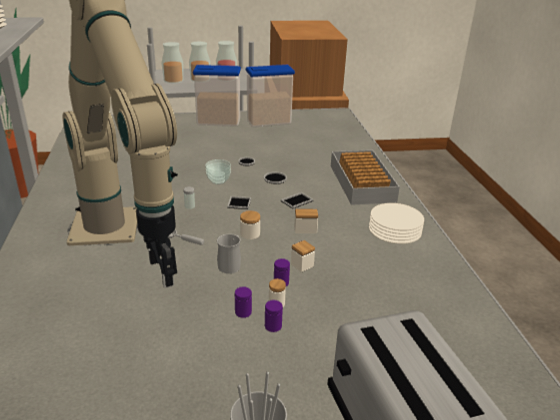

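The top view shows jar lids at about (298,160) oblong, (360,177) square, (299,219) large round and (415,209) small round, with purple look-alikes around the small round one. The coasters are at (236,162) oblong, (233,226) square, (178,177) large round and (126,206) small round. The bowls are at (172,246) and the jug at (355,246).

```bash
cat > h.py <<'E'
from rig import status, vision, arm, nets
import cv2,numpy as np
def cam(f):
    h=f["color"].shape[0]; F=h/2/np.tan(np.radians(f["fov_y"]/2))
    return np.array([[F,0,f["cx"]],[0,F,f["cy"]],[0,0,1.]]),np.array([f["k1"],0,0,0,0.])
def plane(f,px,z):
    K,d=cam(f); T=np.array(f["camera_from_world"]); R=T[:3,:3]; c=-np.linalg.solve(R,T[:3,3])
    u=cv2.undistortPoints(np.float64(px).reshape(-1,1,2),K,d).reshape(-1,2)
    r=np.linalg.solve(R,np.c_[u,np.ones(len(u))].T).T
    return (c+r*((z-c[2])/r[:,2])[:,None])[:,:2]
def meas(f,m,z):
    ys,xs=np.nonzero(m); P=plane(f,np.c_[xs,ys],z).astype(np.float32)
    (c,s,a)=cv2.minAreaRect(P); hh=cv2.convexHull(P)
    if s[0]<s[1]: a+=90; s=s[::-1]
    M=cv2.moments(hh); c2=np.array([M['m10'],M['m01']])/M['m00']
    return c2,c,s,a%180,np.sqrt(4*M['m00']/np.pi)
E
cat > m.py <<'E'
from h import *
f=vision.grab_frame("top"); g=vision.grab_frame("side")
hsv={n:cv2.cvtColor(p["color"],cv2.COLOR_BGR2HSV) for n,p in(("t",f),("s",g))}
def show(n,lab,p,z):
    for r in nets.masks_of(lab,p)[:2]:
        m=r["pixels"]; H=hsv[n]
        m=cv2.dilate(m.astype(np.uint8),np.ones((3,3)))>0
        if lab.startswith("jar"): m&=(H[...,0]<25)&(H[...,1]>90)&(H[...,2]>100)
        elif lab.startswith("coas"): m&=(H[...,2]<50)
        if m.sum()<15: print(n,lab,"few",r["conf"],r["pixel"]);continue
        nn,l,st,_=cv2.connectedComponentsWithStats(m.astype(np.uint8)); m=l==1+st[1:,4].argmax()
        c2,c,s,a,d=meas(p,m,z); dep=np.median(p["depth"][m])
        print(n,lab,round(r["conf"],2),np.round(r["pixel"]),"cen",np.round(c2),"rect",np.round(c),np.round(s),"ang",round(a,1),"d",round(d),"dep",round(float(dep)))
for k in("small_round","large_round","square","oblong"):
    for n,p in(("t",f),("s",g)):
        show(n,"jar_"+k,p,70); show(n,"coaster_"+k,p,4)
for k in("glass_bowls","milk_jug"):
    for n,p in(("t",f),):show(n,k,p,70)
E
python3 m.py
```

```text
t jar_small_round 0.65 [414. 209.] cen [ 503. -449.] rect [ 504. -449.] [43. 40.] ang 90.6 d 42 dep 1374
t jar_small_round few 0.61 [438.1, 217.7]
t coaster_small_round 0.82 [124. 205.] cen [511. 447.] rect [511. 447.] [57. 53.] ang 2.8 d 55 dep 1424
s jar_small_round 0.91 [276. 286.] cen [ 502. -452.] rect [ 502. -451.] [55. 42.] ang 82.4 d 48 dep 1414
s jar_small_round few 0.82 [246.3, 304.2]
t jar_large_round 0.65 [297. 218.] cen [468. -96.] rect [468. -96.] [61. 60.] ang 0.5 d 61 dep 1363
t jar_large_round few 0.49 [236.2, 159.7]
t coaster_large_round 0.57 [175. 177.] cen [607. 288.] rect [607. 288.] [75. 73.] ang 1.9 d 76 dep 1439
s jar_large_round 0.73 [247. 223.] cen [ 467. -101.] rect [ 465. -103.] [73. 60.] ang 84.2 d 67 dep 1706
s jar_large_round few 0.6 [216.8, 171.8]
s coaster_large_round 0.59 [273. 173.] cen [605. 295.] rect [605. 295.] [71. 51.] ang 174.6 d 62 dep 2093
t jar_square 0.6 [361. 178.] cen [ 603. -283.] rect [ 603. -283.] [50. 49.] ang 119.8 d 54 dep 1383
t coaster_square 0.73 [234. 225.] cen [451. 108.] rect [451. 108.] [64. 64.] ang 166.2 d 72 dep 1423
s jar_square 0.85 [301. 259.] cen [ 603. -286.] rect [ 603. -287.] [60. 52.] ang 118.6 d 60 dep 1568
s coaster_square 0.72 [240. 202.] cen [450. 115.] rect [450. 114.] [60. 50.] ang 166.6 d 60 dep 1920
t jar_oblong 0.57 [303. 160.] cen [651. -91.] rect [651. -91.] [70. 42.] ang 173.9 d 60 dep 1385
t coaster_oblong 0.87 [233. 162.] cen [658. 104.] rect [658. 104.] [85. 55.] ang 29.3 d 77 dep 1449
s jar_oblong 0.91 [306. 222.] cen [649. -95.] rect [648. -94.] [71. 50.] ang 169.0 d 65 dep 1734
s coaster_oblong 0.73 [295. 200.] cen [657. 110.] rect [657. 111.] [79. 43.] ang 30.0 d 64 dep 1943
t glass_bowls 0.92 [170. 248.] cen [388. 283.] rect [389. 283.] [104.  98.] ang 90.5 d 104 dep 1374
t milk_jug 0.84 [351. 245.] cen [ 391. -262.] rect [ 389. -261.] [91. 68.] ang 89.1 d 82 dep 1404
```

```bash
python3 - <<'E'
from h import *
f=vision.grab_frame("top"); H=cv2.cvtColor(f["color"],cv2.COLOR_BGR2HSV)
m=((H[...,0]>125)&(H[...,0]<165)&(H[...,1]>100)).astype(np.uint8)
n,l,st,_=cv2.connectedComponentsWithStats(m)
for i in range(1,n):
    if st[i,4]<30: continue
    q=l==i; T=np.array(f["camera_from_world"])
    ys,xs=np.nonzero(q); print(st[i],"z70 hull",[np.round(meas(f,q,z)[0]) for z in(35,70)])
s=status.sense(); print(s["tool_pos"],s["tool_rot"])
E
```

```text
[374 193  19  17 222] z70 hull [array([ 530., -360.]), array([ 525., -352.])]
[430 209  21  16 250] z70 hull [array([ 482., -536.]), array([ 479., -523.])]
[411 233  20  14 235] z70 hull [array([ 411., -474.]), array([ 409., -463.])]
[ 224.62491213 -609.97843096  206.12289507] [3.09280458e+00 5.51297102e-01 6.76141857e-05]
```

Emit:
arm_command(
  steps="60 35 0 9; 120 70 0 18; 180 105 0 25; 235 137 -20 25; 270 157 -50 25; 278 161 -80 25; 278 161 -80 25",
  jaw=-0.5,
  squeeze=40,
)

```text
time: 2.02
tool_pos: [502.6, -445.6, 123.2]
tool_rot: [-2.892, -1.211, 0.003]
wrist_force: [-1.0, 0.1, -0.2]
grip_width: 0.75
grip_force: 0.0
```

Emit:
arm_command(
  steps="0 0 0 0; 0 0 -40 0; 0 0 -75 0; 0 0 -93 0; 0 0 -93 0; 0 0 -93 0",
)

```text
time: 2.78
tool_pos: [503.4, -450.4, 35.0]
tool_rot: [2.898, 1.205, 0.002]
wrist_force: [-0.7, -1.6, -0.0]
grip_width: 0.746
grip_force: 0.0
```

Emit:
arm_command(
  steps="0 0 0 0; 0 0 0 0; 0 0 0 0; 0 0 0 0",
  jaw=1,
)

```text
time: 3.28
tool_pos: [503.4, -449.7, 35.0]
tool_rot: [2.898, 1.207, 0.002]
wrist_force: [-0.9, 1.0, 5.4]
grip_width: 0.494
grip_force: 39.8
```

Emit:
arm_command(
  steps="0 0 30 0; 0 0 80 0; 0 25 115 0; 0 75 115 0; 0 130 115 0; 0 185 115 0; 0 240 115 0; 0 295 115 0; 0 350 115 0; 0 405 115 0",
)

```text
time: 4.53
tool_pos: [502.8, -42.2, 148.8]
tool_rot: [2.9, 1.207, 0.002]
wrist_force: [0.5, 0.5, -1.0]
grip_width: 0.491
grip_force: 41.1
```

Emit:
arm_command(
  steps="1 55 0 0; 2 110 0 0; 3 165 0 0; 4 220 0 0; 5 275 0 0; 6 330 0 0; 7 385 0 0; 8 435 0 0; 8 470 0 0; 8 485 0 0",
)

```text
time: 5.78
tool_pos: [509.4, 443.8, 148.3]
tool_rot: [-2.897, -1.212, -0.0]
wrist_force: [-0.9, -0.3, -1.7]
grip_width: 0.491
grip_force: 41.1
```

Emit:
arm_command(
  steps="0 6 -30 0; 0 6 -70 0; 0 6 -95 0; 0 6 -105 0; 0 6 -108 0; 0 6 -110 0; 0 6 -111 0; 0 6 -112 0; 0 6 -112 0",
)

```text
time: 6.9
tool_pos: [511.6, 447.9, 38.0]
tool_rot: [-2.899, -1.207, -0.004]
wrist_force: [-1.4, -0.7, 5.1]
grip_width: 0.489
grip_force: 41.8
```

```bash
python3 - <<'E'
from h import *
for n in("top","side"):
    f=vision.grab_frame(n); K,d=cam(f); T=np.array(f["camera_from_world"])
    p=T[:3,:3]@[511,447,30]+T[:3,3]; u=cv2.projectPoints(p.reshape(1,3),np.zeros(3),np.zeros(3),K,d)[0].ravel().astype(int)
    c=f["color"][max(0,u[1]-50):u[1]+50,max(0,u[0]-65):u[0]+65]; cv2.imwrite(f"pics/{n}1.png",cv2.resize(c,None,fx=4,fy=4))
a=[cv2.imread(f"pics/{n}1.png") for n in("top","side")]; h=min(x.shape[0] for x in a)
cv2.imwrite("pics/c1.png",cv2.resize(cv2.hconcat([x[:h] for x in a]),(800,int(800*h/sum(x.shape[1] for x in a)))))
E
```

```text
(no output)
```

View pics/c1.png

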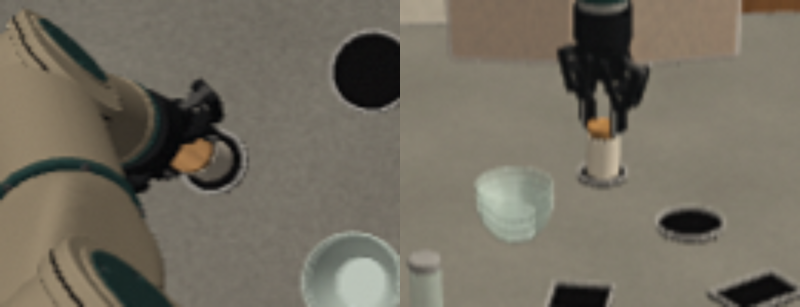

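The crops show the small jar inside its coaster's rim, with about 5 N of contact. I'll release it.

Emit:
arm_command(
  steps="0 0 0 0; 0 0 0 0; 0 0 0 0; 0 0 15 0; 0 0 50 0; 0 0 95 0; 15 -50 110 -10; 30 -105 110 -20; 45 -160 110 -30; 60 -215 110 -40",
  jaw=-0.5,
)

```text
time: 8.25
tool_pos: [571.4, 230.6, 147.5]
tool_rot: [-3.138, -0.134, -0.003]
wrist_force: [0.9, 0.6, -0.0]
grip_width: 0.746
grip_force: 0.0
```

Emit:
arm_command(
  steps="12 -55 0 -8; 25 -110 0 -11; 38 -165 0 -11; 52 -220 0 -11; 66 -275 0 -11; 78 -310 -30 -11; 80 -323 -40 -11; 80 -323 -40 -11",
)

```text
time: 9.25
tool_pos: [650.0, -91.0, 105.9]
tool_rot: [-3.137, 0.16, 0.002]
wrist_force: [0.6, -0.0, -0.1]
grip_width: 0.752
grip_force: 0.0
```

```bash
python3 - <<'E'
from h import *
s=status.sense(); print(s["tool_pos"],s["tool_rot"])
E
python3 m.py | grep -E "round|oblong"
```

```text
[649.95130176 -90.95819093 105.86172381] [-3.13689262e+00  1.60237029e-01  2.27371450e-03]
t jar_small_round few 0.69 [437.6, 218.6]
t jar_small_round few 0.69 [382.6, 197.1]
t coaster_small_round 0.63 [131. 204.] cen [509. 443.] rect [508. 441.] [57. 41.] ang 156.4 d 50 dep 1422
s jar_small_round few 0.7 [245.9, 302.4]
s jar_small_round 0.65 [243. 151.] cen [512. 452.] rect [512. 451.] [60. 40.] ang 84.8 d 48 dep 2172
s coaster_small_round few 0.47 [242.7, 164.0]
t coaster_large_round 0.76 [175. 178.] cen [607. 288.] rect [607. 288.] [75. 73.] ang 1.9 d 76 dep 1439
s jar_large_round 0.92 [248. 222.] cen [ 467. -100.] rect [470. -99.] [73. 64.] ang 126.7 d 68 dep 1707
s coaster_large_round 0.68 [275. 174.] cen [605. 295.] rect [605. 295.] [71. 51.] ang 174.6 d 63 dep 2094
t jar_oblong 0.43 [124. 205.] cen [512. 449.] rect [513. 449.] [40. 39.] ang 3.0 d 41 dep 1354
t coaster_oblong 0.71 [235. 161.] cen [658. 104.] rect [658. 104.] [85. 55.] ang 29.3 d 77 dep 1449
s jar_oblong 0.55 [305. 225.] cen [649. -95.] rect [648. -94.] [71. 50.] ang 169.0 d 65 dep 1733
s coaster_oblong 0.59 [293. 201.] cen [656. 110.] rect [656. 111.] [78. 43.] ang 30.0 d 64 dep 1944
```

Emit:
arm_command(
  steps="0 0 -35 0; 0 0 -65 0; 0 0 -73 0; 0 0 -73 0",
)

```text
time: 10.75
tool_pos: [650.7, -91.1, 33.1]
tool_rot: [3.137, -0.159, -0.0]
wrist_force: [-0.0, -0.0, 0.2]
grip_width: 0.75
grip_force: 0.0
```

Emit:
arm_command(
  steps="0 0 0 0; 0 0 0 0; 0 0 0 0; 0 0 0 0",
  jaw=1,
)

```text
time: 11.25
tool_pos: [651.9, -91.0, 34.8]
tool_rot: [3.138, -0.158, 0.004]
wrist_force: [-0.6, 1.4, 6.4]
grip_width: 0.478
grip_force: 40.9
```

Emit:
arm_command(
  steps="0 0 25 0; 0 0 60 0; 1 30 70 10; 2 75 70 20; 4 120 70 30; 6 160 70 35; 7 185 70 35; 7 195 70 35; 7 195 70 35",
)

```text
time: 12.38
tool_pos: [657.3, 103.8, 102.9]
tool_rot: [3.039, 0.793, -0.001]
wrist_force: [0.4, -0.6, -3.4]
grip_width: 0.476
grip_force: 41.7
```

Emit:
arm_command(
  steps="0 0 -30 0; 0 0 -55 0; 0 0 -62 0; 0 0 -64 0; 0 0 -66 0; 0 0 -67 0; 0 0 -67 0; 0 0 -67 0",
)

```text
time: 13.38
tool_pos: [658.6, 103.8, 37.8]
tool_rot: [3.04, 0.792, 0.003]
wrist_force: [-1.5, -1.7, 5.8]
grip_width: 0.479
grip_force: 42.7
```

Emit:
arm_command(
  steps="0 0 0 0; 0 0 0 0; 0 0 0 0; 0 0 15 0; 0 0 50 0; 0 -5 85 0; -8 -55 95 0; -16 -110 95 0; -24 -165 95 0; -32 -220 95 0",
  jaw=-0.75,
)

```text
time: 14.62
tool_pos: [625.7, -117.7, 132.5]
tool_rot: [3.039, 0.792, 0.003]
wrist_force: [0.5, -0.5, 0.4]
grip_width: 0.874
grip_force: 0.0
```

Emit:
arm_command(
  steps="-8 -50 0 0; -16 -105 0 0; -23 -150 -20 0; -23 -167 -35 0; -23 -167 -35 0; -23 -167 -35 0",
)

```text
time: 15.38
tool_pos: [604.0, -280.1, 96.7]
tool_rot: [-3.038, -0.796, -0.003]
wrist_force: [0.1, 0.7, 0.2]
grip_width: 0.878
grip_force: 0.0
```

```bash
python3 - <<'E'
from h import *
s=status.sense(); print(s["tool_pos"],s["tool_rot"])
f=vision.grab_frame("top"); cv2.imwrite("pics/top2.png",f["color"])
H=cv2.cvtColor(f["color"],cv2.COLOR_BGR2HSV); m=((H[...,0]<25)&(H[...,1]>90)&(H[...,2]>100)).astype(np.uint8); m[:120]=0
n,l,st,_=cv2.connectedComponentsWithStats(m)
for i in range(1,n):
    if st[i,4]>60: c2,c,sz,a,d=meas(f,l==i,73);print(st[i],np.round(c2),np.round(c),np.round(sz),round(a,1),round(float(np.median(f["depth"][l==i]))))
E
```

```text
[ 603.99683296 -280.07863758   96.69176017] [-3.03751249e+00 -7.96289377e-01 -2.62958774e-03]
[224 145  22  25 305] [658. 103.] [658. 103.] [70. 41.] 28.8 1379
[355 176  11  11  64] [ 586. -282.] [ 588. -284.] [36. 20.] 123.1 1381
[111 196  14  14 162] [512. 448.] [512. 448.] [40. 38.] 3.0 1355
[289 209  21  21 344] [468. -95.] [468. -96.] [60. 60.] 0.5 1363
```

View pics/top2.png

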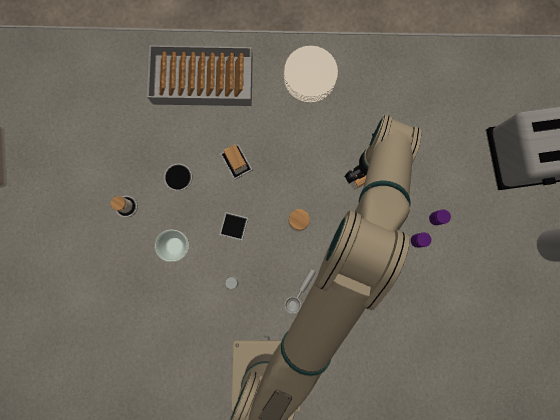

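The oblong jar at (236,160) sits on its coaster, and the small round jar at (120,204) is still in place. The gripper is above the square jar.

Emit:
arm_command(
  steps="0 0 -35 0; 0 0 -58 0; 0 0 -63 0; 0 0 -63 0; 0 0 -63 0",
)

```text
time: 16.05
tool_pos: [603.8, -283.0, 34.5]
tool_rot: [3.039, 0.793, 0.003]
wrist_force: [-0.1, 0.4, 0.5]
grip_width: 0.874
grip_force: 0.0
```

Emit:
arm_command(
  steps="0 0 0 0; 0 0 0 0; 0 0 0 0; 0 0 0 0; 0 0 0 0",
  jaw=1,
)

```text
time: 16.68
tool_pos: [603.0, -283.0, 34.2]
tool_rot: [3.04, 0.792, 0.001]
wrist_force: [-0.8, 0.5, 6.9]
grip_width: 0.573
grip_force: 41.4
```

Emit:
arm_command(
  steps="0 0 30 0; 0 0 80 0; 0 20 115 0; -12 60 115 10; -30 110 115 20; -48 160 115 30; -66 210 115 40; -84 260 115 46; -102 310 115 46; -120 350 115 46",
)

```text
time: 17.92
tool_pos: [481.6, 69.0, 148.0]
tool_rot: [-2.487, -1.918, -0.0]
wrist_force: [0.7, -0.1, -3.1]
grip_width: 0.567
grip_force: 43.3
```

Emit:
arm_command(
  steps="-20 25 0 0; -32 41 0 0; -32 41 0 0; -32 41 0 0",
)

```text
time: 18.42
tool_pos: [451.2, 107.1, 148.1]
tool_rot: [2.489, 1.915, 0.0]
wrist_force: [-0.1, 0.7, -2.5]
grip_width: 0.569
grip_force: 43.3
```

Emit:
arm_command(
  steps="0 0 -30 0; 0 0 -70 0; 0 0 -98 0; 0 0 -106 0; 0 0 -109 0; 0 0 -111 0; 0 0 -112 0; 0 0 -112 0; 0 0 -112 0",
)

```text
time: 19.55
tool_pos: [451.4, 108.1, 37.1]
tool_rot: [2.488, 1.916, 0.003]
wrist_force: [-0.4, -1.0, 7.7]
grip_width: 0.567
grip_force: 44.4
```

Emit:
arm_command(
  steps="0 0 0 0; 0 0 0 0; 0 0 0 0; 0 0 15 0; 0 0 50 0; 2 -10 85 0; 6 -60 95 0; 10 -115 95 0; 14 -165 95 0; 17 -204 85 0",
  jaw=-1,
)

```text
time: 20.8
tool_pos: [468.1, -98.4, 121.5]
tool_rot: [2.489, 1.914, 0.001]
wrist_force: [0.9, 0.9, 0.1]
grip_width: 0.995
grip_force: 0.0
```

Emit:
arm_command(
  steps="0 0 0 0; 0 0 0 0; 0 0 -40 0; 0 0 -75 0; 0 0 -88 0; 0 0 -88 0; 0 0 -88 0",
)

```text
time: 21.68
tool_pos: [468.6, -95.6, 34.1]
tool_rot: [2.487, 1.917, 0.002]
wrist_force: [-0.7, -1.0, -0.3]
grip_width: 0.998
grip_force: 0.0
```

Emit:
arm_command(
  steps="0 0 0 0; 0 0 0 0; 0 0 0 0; 0 0 0 0",
  jaw=1,
)

```text
time: 22.18
tool_pos: [468.1, -96.1, 34.3]
tool_rot: [2.488, 1.916, 0.002]
wrist_force: [-1.6, 0.4, 8.7]
grip_width: 0.716
grip_force: 41.4
```

Emit:
arm_command(
  steps="0 0 30 0; 0 0 80 0; 8 20 115 0; 28 70 115 0; 46 120 115 0; 64 170 115 0; 82 220 115 0; 100 270 115 0; 118 320 115 0; 132 360 115 0",
)

```text
time: 23.42
tool_pos: [599.5, 266.3, 148.1]
tool_rot: [-2.487, -1.918, -0.0]
wrist_force: [0.7, -1.5, -2.1]
grip_width: 0.714
grip_force: 45.4
```

Emit:
arm_command(
  steps="7 24 0 0; 7 24 -30 0; 7 24 -70 0; 7 24 -98 0; 7 24 -106 0; 7 24 -109 0; 7 24 -111 0; 7 24 -112 0; 7 24 -112 0; 7 24 -112 0",
)

```text
time: 24.68
tool_pos: [607.4, 288.6, 37.5]
tool_rot: [2.489, 1.917, 0.003]
wrist_force: [-1.0, -0.8, 6.2]
grip_width: 0.72
grip_force: 46.2
```

Emit:
arm_command(
  steps="0 0 0 0; 0 0 0 0; 0 0 0 0; 0 0 15 0; 0 0 50 0; 0 -10 95 0; 0 -60 120 0; 0 -115 120 0; -30 -165 120 0; -60 -215 120 0",
  jaw=-1,
)

```text
time: 25.92
tool_pos: [546.3, 71.2, 157.2]
tool_rot: [2.488, 1.916, 0.002]
wrist_force: [0.3, -0.6, -0.2]
grip_width: 0.999
grip_force: 0.0
```

Emit:
arm_command(
  steps="-20 -60 0 0; -40 -120 0 0; -60 -180 0 0; -60 -240 0 0; -60 -300 0 0; -60 -350 0 0; -60 -350 0 0",
)

```text
time: 26.8
tool_pos: [485.7, -282.8, 156.9]
tool_rot: [2.494, 1.905, -0.002]
wrist_force: [-0.4, 0.5, -0.2]
grip_width: 0.998
grip_force: 0.0
```

```bash
python3 - <<'E'
from h import *
f=vision.grab_frame("top"); cv2.imwrite("pics/top3.png",f["color"]); g=vision.grab_frame("side")
H=cv2.cvtColor(f["color"],cv2.COLOR_BGR2HSV); m=((H[...,0]<25)&(H[...,1]>90)&(H[...,2]>100)).astype(np.uint8); m[:120]=0
n,l,st,_=cv2.connectedComponentsWithStats(m)
T=np.linalg.inv(np.array(f["camera_from_world"])); K,d=cam(f)
for i in range(1,n):
    if st[i,4]>60:
        q=l==i; c2,c,sz,a,dd=meas(f,q,73); q2=cv2.erode(q.astype(np.uint8),np.ones((3,3)))>0
        ys,xs=np.nonzero(q2); u=cv2.undistortPoints(np.float64(np.c_[xs,ys]).reshape(-1,1,2),K,d).reshape(-1,2); D=f["depth"][q2]
        W=(T[:3,:3]@(np.c_[u,np.ones(len(u))]*D[:,None]).T).T+T[:3,3]
        print(st[i],np.round(c2),np.round(sz),round(a,1),"lid z",np.round(np.percentile(W[:,2],[10,50,90]),1))
cv2.imwrite("pics/side3.png",cv2.resize(g["color"][110:320,170:430],None,fx=3,fy=2.8))
E
python3 m.py | grep -E "glass|jug"
```

```text
[224 145  22  25 305] [658. 103.] [70. 41.] 28.8 lid z [70.4 74.5 78.4]
[162 162  21  20 333] [608. 289.] [60. 59.] 90.7 lid z [70.5 74.  77.9]
[111 196  14  14 162] [512. 448.] [40. 38.] 3.0 lid z [70.2 73.9 77.9]
[222 215  20  19 268] [451. 108.] [50. 49.] 76.5 lid z [70.5 74.4 77.9]
t glass_bowls 0.66 [169. 248.] cen [388. 285.] rect [390. 285.] [107.  95.] ang 90.5 d 102 dep 1374
t milk_jug 0.84 [351. 243.] cen [ 390. -261.] rect [ 389. -260.] [87. 72.] ang 90.5 d 83 dep 1412
```

View pics/side3.png

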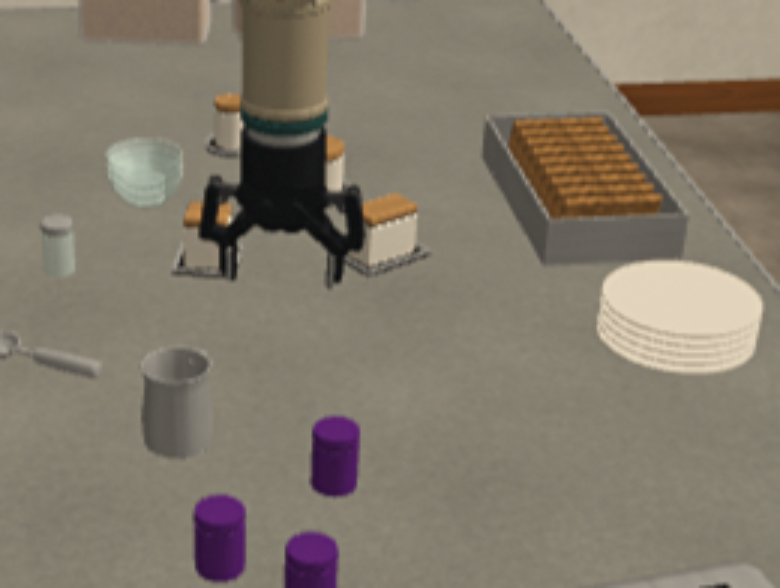

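View pics/top3.png

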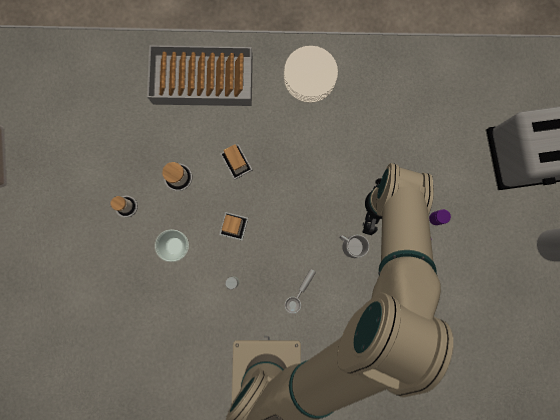

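All four jars stand on their own coasters in both views. Lid heights are about 74 mm (73 expected), centres are within 2 mm, and the bowls and jug haven't moved. I'm handing the job in.

```bash
python3 -c "
from rig import arm
print(arm.hand_in())"
```

```text
the job is handed in; nothing more can be done
None
```

I handed the job in at about 27 s of the 109 s limit: by the last pictures, all four jars stand upright on their own coasters within about 2 mm of centre, and the glass bowls and milk jug are where they were; the verdict was not reported back.

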